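# Load the job tray and slide it into the free bay of the tray rack

### The arm

A 7-joint arm with a two-finger parallel gripper is mounted at the origin on a cart in front of the work surface, level with it; the furniture and walls round the work are solid. World frame = base frame: x ahead of the robot, y to its left, z up, the work surface at z = 0. Lengths are in mm, angles in rad, forces in N, time in s.
With the tool pointing down it reaches from about 425 to 875 mm from the base axis. Payload 8.4 kg.
Tool frame: the origin (TCP) lies midway between the tips of the shut fingers; the grasp point (between the pads) lies 19 mm behind it; x points along the fingers, y is the direction in which the jaws open and shut, and the axes are right-handed (so a half turn about x gives the same grasp; the last joint's range is limited). The gripper opens to 85 mm and grips with 20 to 120 N. Pads are 22 mm wide; open, the fingers measure 114 mm over their backs; the gripper's body (76 mm by 85 mm) begins 54 mm behind the grasp point. The pads swing forward as they close: fully open they stand 13 mm farther back than shut.
Start: joints at [-1.324, 0.333, 0.04, 1.465, -0.013, 1.343, -0.059], TCP at [220.317, 611.493, 231.308] pointing down, gripper open.
Joint ranges: [-2.58, 2.58], [-0.38, 2.09], [-1.3, 1.39], [0.25, 2.4], [-1.5, 4.64], [0.08, 2.09], [-2.65, 2.65]. Speed limits (rad/s): [2.22, 2.22, 2.79, 2.79, 3.14, 3.14, 3.14].

### API

Orientations are given as a rotation vector (axis times angle).
In Python, from station import telemetry, cams, workorder gives the robot as it stands. The module is installed in compiled form; this text tells all that it offers.
- The arm moves only by the tool carry_out, never from a script. Its argument "plan" is a list of rows, each an object with "hand": the closure, from -1 (fully open) to 1 (shut); "travel": the shift along the tool's x, y, z in cm, a list of three; "twist": the turn about the tool's x in rad. In form: [{"hand": hand, "travel": [tx, ty, tz], "twist": twist}, ...]. A call has 1 to 12 rows; each row is the pose to reach, as a shift and turn from the pose measured when the call began, along the tool's axes at that moment; what a row does not reach only later rows make up. A row lasts 1/10 s, in which the tool goes at most 50 mm and 8.59 degrees, less where a joint would pass 70% of its speed; a pose out of reach is approached as far as the arm can. A call with a gripper value outside its range is refused whole. The fingers move at their own pace and stop on an object; the grip force is fixed at half the most. Time passes only in rows, so rows that repeat a pose let the fingers close. It gives the time, the measured TCP pose, the force and the opening at its end, in the units of the state.
- telemetry.sense(): the state, without advancing time (a new reading comes with each control period).
- cams.snapshot(name): name is "scene" or "top" or "wrist"; returns the picture (400x640x3 uint8, red, green, blue); there is no depth.
- cams.get_calibration(name): a dict with "fov_y" (degrees; the focal length in pixels is half the picture's height over the tangent of half this angle, whatever the lens; pixels are square), "cx", "cy" (the principal point, pixels), "rvec" (rotation vector, rad) and "tvec" (3), from world to camera coordinates, as OpenCV has them; the wrist camera has in their place "mount" (4x4, takes a point from camera to tool coordinates, whose origin is the TCP and whose axes are the tool frame's). Camera axes: x right, y down, z forward; pixel columns grow to the right and rows downward; lengths in mm; the calibration is good to about 2 mm. A picture is of the moment at which its call begins: read the wrist's pose just before it. get_calibration takes no time and is no camera call.
- workorder.finish_job(): hands the job in, once; it reports no verdict.
The state is a dict: "time_s": time; "joint_positions": joint angles; "joint_velocities": joint speeds; "joint_efforts": joint torques, N m; "position": TCP position; "orientation": TCP orientation; "contact_force": force on the tool from outside, world axes, zero at the start; "moment": the same for the moment, N m; "finger_gap": finger opening in mm.
Only numpy, scipy, OpenCV 4.12 (cv2) and the standard library are available. Lean on these libraries where they do the work, as an engineer would, in place of code of your own. Each camera call takes 0.05 s, during which the arm holds its last target.

### The job

Lay the loose lock cylinder in the empty job tray standing on the bench, letting it go only when it is low over the tray. Then slide the tray along the bench, without lifting it, into whichever bay of the low rack is free, and push it fully home against the back stop with the cylinder still in it. Leave the tray in the other bay where it is.

Things in the scene. Friction and masses are not known exactly. Their poses are not given: they have to be found in the camera images.
- job_tray: Job tray: open bare-metal tray on the bench in front of the rack, empty at the start. 104 mm long (its x), 90 mm wide (its y), 24 mm high; floor and walls 3 mm thick, 0.25 kg. Origin: centre of its underside, z up. Its short front face (x = -52 mm, with a paper card) looks roughly to the robot, the other short face to the rack.
- lock_cylinder: Loose lock cylinder (euro profile, plain grey metal), lying on its side on the bench to the left of the job tray: 33 mm (its x) by 65 mm (its y, its long axis) by 17 mm high, 0.2 kg. Origin: centre of its underside, z up.
- stored_tray: Stored tray, same make and size as the job tray, with a brass padlock in it; it sits fully home in one of the two bays of the rack, either the left or the right one. Origin: centre of its underside.
- tray_rack: Low grey rack fixed to the bench, 90 mm deep (x), 220 wide (y), 36 high, with two floorless bays side by side, open towards the robot (rack's -x). Each bay is 100 wide; mouth at x = -45, inner face of back stop at x = +41 mm. Lead-ins: 12 mm centre post with round nose (to x = -51), outer side plates flared outwards (to x = -62). Side rails overhang the bays 33 mm up. Origin: centre of underside.
- bay_left (a point): Home point of the left bay (rack's +y side): where a tray's origin is when it is fully home against the back stop, its front end then standing 18 mm out of the mouth; axes as the rack's (x into the bay). At x = -11, y = +56 mm in the rack's frame, on the bench.
- bay_right (a point): Home point of the right bay (rack's -y side), likewise, at x = -11, y = -56 mm in the rack's frame.

How it is judged:
By the outcome, as a careful person would: the job done as asked, in the order asked, and still so for the second after the job is handed in, with the robot touching nothing.
It also fails if it takes over 72 s, if anything falls off the work surface, if the arm or the gripper's body presses on something with over 40 N, if the wrist force passes 120 N, or if a joint passes its speed limit or range.

## Working session

There is one attempt and no reset: what is moved stays moved. The work goes in short steps, Python scripts to look and compute and a tool call to move; the robot and the scene stay as the last step left them, time stands still between calls to the robot, and variables do not carry over. Pictures are saved under pics/ and viewed, and the job is handed in when it is done.

Besides the shell and the picture viewer there is one more tool, called after "Request:" as name(argument=value, ...), one argument or row to a line, values as JSON. carry_out: Moves the arm, as the interface text tells. Its arguments: {"type":"object","properties":{"plan":{"type":"array","items":{"type":"object","properties":{"hand":{"type":"number"},"travel":{"type":"array","items":{"type":"number"}},"twist":{"type":"number"}}}}},"required":["plan"]}

```bash
mkdir -p pics; ls; cat > h.py <<'E'
import numpy as np,cv2
from station import telemetry,cams,workorder
def snap(n,f):
    im=cams.snapshot(n); cv2.imwrite('pics/'+f,cv2.cvtColor(im,cv2.COLOR_RGB2BGR)); return im
def crop(src,dst,x0,y0,x1,y1,s):
    im=cv2.imread('pics/'+src)[y0:y1,x0:x1]; cv2.imwrite('pics/'+dst,cv2.resize(im,None,fx=s,fy=s,interpolation=cv2.INTER_CUBIC))
def cam(n,st=None):
    c=cams.get_calibration(n); f=200/np.tan(np.radians(c['fov_y'])/2)
    if 'mount' in c:
        T=np.eye(4);T[:3,:3]=cv2.Rodrigues(np.array(st['orientation'],float))[0];T[:3,3]=st['position']
        W=T@np.array(c['mount']); R=W[:3,:3].T; t=-R@W[:3,3]
    else:
        R=cv2.Rodrigues(np.array(c['rvec'],float))[0];t=np.array(c['tvec'],float)
    return f,c['cx'],c['cy'],R,t
def p2w(cm,u,v,z):
    f,cx,cy,R,t=cm; d=R.T@np.array([(u-cx)/f,(v-cy)/f,1]); o=-R.T@t
    return o+d*(z-o[2])/d[2]
def w2p(cm,p):
    f,cx,cy,R,t=cm; q=R@np.array(p,float)+t; return cx+f*q[0]/q[2],cy+f*q[1]/q[2]
E
python3 - <<'E'
from h import *
s=telemetry.sense();print(s)
for n in['scene','top','wrist']:
    snap(n,n+'0.png');print(n,cams.get_calibration(n))
print(cv2.Rodrigues(np.array(s['orientation']))[0].round(3))
E
```

```text
pics
{'time_s': 0.0, 'joint_positions': array([-1.3242141 ,  0.33389622,  0.03988184,  1.46625847, -0.01340557,
        1.34328867, -0.05848965]), 'joint_velocities': array([-0.00266892, -0.00057841,  0.00167384,  0.00057815,  0.00067377,
       -0.00026925,  0.00076776]), 'joint_efforts': array([-3.70330217e-04, -6.58567071e+01,  1.36522852e+00, -4.05555046e+01,
        1.69469404e-02,  1.29142715e-02,  2.53717150e-05]), 'position': array([220.18432269, 611.09685835, 230.43712033]), 'orientation': array([ 0.27010789,  1.55388018, -0.27259299]), 'contact_force': array([-0.34235062,  0.23077427,  0.87309035]), 'moment': array([-0.00356756, -0.01419346, -0.00756193]), 'finger_gap': 85.46642983266526}
scene {'fov_y': 55.95563547964887, 'cx': 320.3424864904001, 'cy': 206.65249415274067, 'rvec': array([ 2.28149137, -1.07972246,  0.36962612]), 'tvec': array([-177.70512785,  512.75581153,  487.9096696 ])}
top {'fov_y': 44.99283559610559, 'cx': 318.5836116464994, 'cy': 194.4426179236601, 'rvec': array([ 2.19002573, -2.21179989,  0.0509149 ]), 'tvec': array([260.55199664, 590.68088054, 871.21037733])}
wrist {'fov_y': 67.4909444250084, 'cx': 321.24850782131557, 'cy': 200.45714307540322, 'mount': array([[ 3.21546800e-04, -3.10206723e-01,  9.50669073e-01,
        -1.42766281e+02],
       [ 9.99999909e-01,  3.65872756e-04, -2.18846482e-04,
        -5.87853478e-01],
       [-2.79936263e-04,  9.50669057e-01,  3.10206813e-01,
        -7.91516784e+01],
       [ 0.00000000e+00,  0.00000000e+00,  0.00000000e+00,
         1.00000000e+00]])}
[[-0.     0.339  0.941]
 [-0.002  0.941 -0.339]
 [-1.    -0.002  0.   ]]
```

View pics/top0.png

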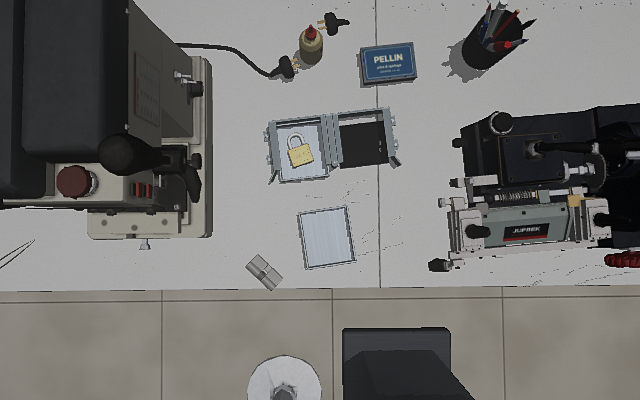

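View pics/scene0.png

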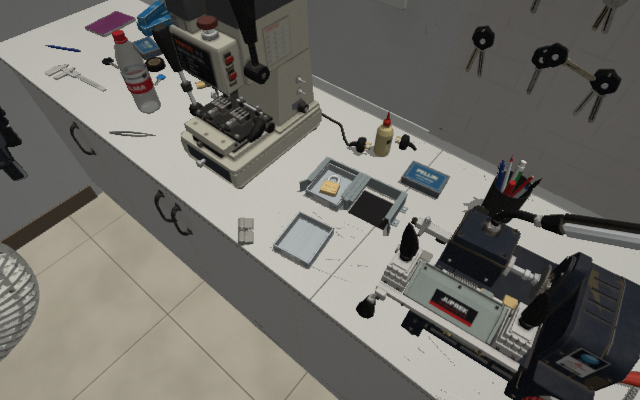

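View pics/wrist0.png

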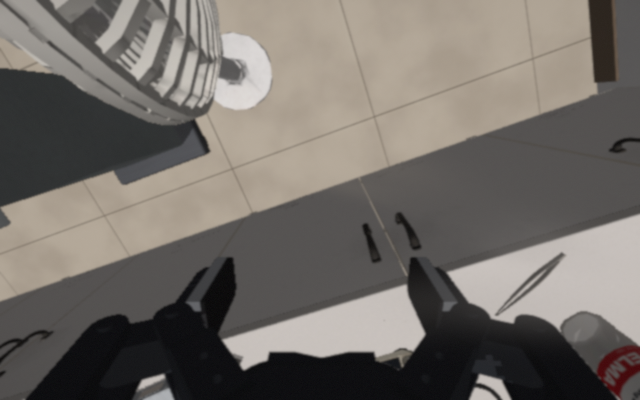

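The top view shows the stored tray with its padlock in the left bay (~300,150), so the right bay (~362,145) is free. The job tray is at ~(327,238) and the cylinder at ~(264,271). I'll enlarge for corner positions.

```bash
python3 - <<'E'
from h import *
crop('top0.png','t0a.png',235,190,365,300,6)
crop('top0.png','t0b.png',255,95,410,195,5)
crop('scene0.png','s0a.png',225,150,415,275,4)
E
```

```text
(no output)
```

View pics/t0a.png

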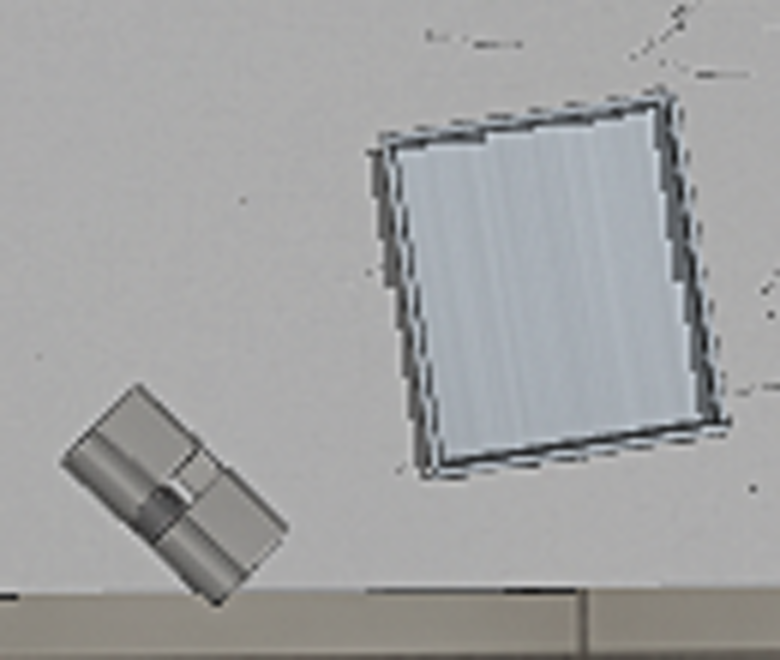

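View pics/t0b.png

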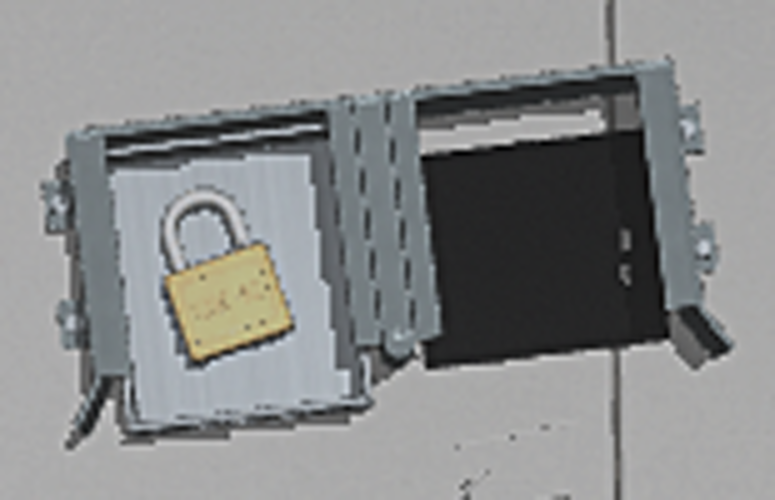

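View pics/s0a.png

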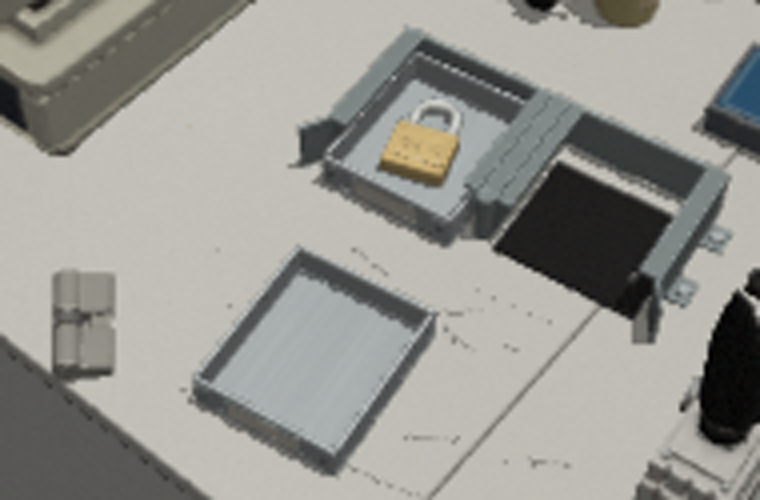

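```bash
cat > m.py <<'E'
from h import *
def rect(P,Q,name):
    # P world pts, Q local xy ; fit 2D rigid
    P=np.array(P)[:,:2];Q=np.array(Q,float);pc=P.mean(0);qc=Q.mean(0)
    H=(Q-qc).T@(P-pc);a=np.arctan2(H[0,1]-H[1,0],H[0,0]+H[1,1]);R=np.array([[np.cos(a),-np.sin(a)],[np.sin(a),np.cos(a)]])
    o=pc-R@qc;print(name,'o',o.round(1),'ang',round(np.degrees(a),2),'res',(P-(Q@R.T+o)).round(1).tolist());return o,a
E
python3 - <<'E'
from m import *
c=cam('top');s=cam('scene')
f=lambda L,k,x,y,z,cc=c:[p2w(cc,x+u/k,y+v/k,z) for u,v in L]
rect(f([(380,137),(672,93),(725,422),(427,474)],6,235,190,24),[(52,45),(52,-45),(-52,-45),(-52,45)],'tray top')
rect(f([(300,248),(436,316),(335,470),(197,383)],4,225,150,24,s),[(52,45),(52,-45),(-52,-45),(-52,45)],'tray scene')
rect(f([(68,135),(672,62),(703,303),(95,377)],5,255,95,36),[(45,110),(45,-110),(-45,-110),(-45,110)],'rack top')
rect(f([(413,28),(728,178)],4,225,150,36,s),[(45,110),(45,-110)],'rack scene')
rect(f([(138,385),(288,527),(218,605),(63,460)],6,235,190,14),[(16.5,32.5),(16.5,-32.5),(-16.5,-32.5),(-16.5,32.5)],'cyl top')
rect(f([(115,272),(114,376),(55,372),(55,271)],4,225,150,14,s),[(16.5,32.5),(16.5,-32.5),(-16.5,-32.5),(-16.5,32.5)],'cyl scene')
print(p2w(c,300,290,0),p2w(c,245,290,0))
E
```

```text
tray top o [516.2 240.6] ang 8.25 res [[-1.3, -1.1], [-1.9, 0.1], [2.4, 0.4], [0.8, 0.6]]
tray scene o [512.9 234.4] ang 8.13 res [[0.5, 0.4], [-0.1, 2.3], [-3.2, -1.4], [2.7, -1.4]]
rack top o [691.7 229.8] ang 6.38 res [[-1.2, -1.1], [-1.2, 0.5], [1.2, 0.9], [1.2, -0.3]]
rack scene o [689.8 227.3] ang 5.37 res [[0.2, -2.5], [-0.2, 2.5]]
cyl top o [452.7 354.3] ang -43.65 res [[-1.4, -0.6], [0.3, 1.3], [1.0, -0.2], [0.1, -0.6]]
cyl scene o [451.3 350. ] ang -45.9 res [[-0.7, 0.4], [-2.7, -3.1], [2.0, -0.6], [1.4, 3.2]]
[418.15871711 290.59308034   0.        ] [419.20713749 391.7263471    0.        ]
```

Request:
carry_out(
  plan=[
    {"hand": -1,"travel": [1,-1.5,2.8],"twist": -0.1},
    {"hand": -1,"travel": [2,-3,5.6],"twist": -0.21},
    {"hand": -1,"travel": [3,-4.5,8.4],"twist": -0.32},
    {"hand": -1,"travel": [4,-6,11.2],"twist": -0.43},
    {"hand": -1,"travel": [5,-7.5,14],"twist": -0.54},
    {"hand": -1,"travel": [6,-9,16.8],"twist": -0.65},
    {"hand": -1,"travel": [7,-10.5,19.6],"twist": -0.76},
    {"hand": -1,"travel": [8,-12,22.4],"twist": -0.87},
    {"hand": -1,"travel": [9,-13.5,25.2],"twist": -0.98},
    {"hand": -1,"travel": [10,-15,28],"twist": -1.08},
    {"hand": -1,"travel": [10.5,-16.5,30.6],"twist": -1.15},
    {"hand": -1,"travel": [10.5,-16.5,30.6],"twist": -1.15},
  ],
)

```text
time_s: 1.35
position: [455.0, 347.1, 124.8]
orientation: [-0.628, 1.481, 0.622]
contact_force: [0.4, -0.0, -0.6]
finger_gap: 85.7
```

```bash
python3 - <<'E'
from m import *
s=telemetry.sense();snap('wrist','w1.png')
print(s['time_s'],s['position'],s['contact_force'],s['joint_positions'])
print(cv2.Rodrigues(np.array(s['orientation']))[0].round(3))
np.save('s1.npy',np.r_[s['position'],s['orientation']])
E
```

```text
1.35 [455.01743547 347.13609258 124.77574798] [ 0.43910764 -0.01031509 -0.59853478] [-0.79699741  0.25889676  0.07642098  1.78897259 -0.01866832  1.09760276
  1.65612502]
[[-0.    -0.717  0.697]
 [-0.004  0.697  0.717]
 [-1.    -0.003 -0.003]]
```

View pics/w1.png

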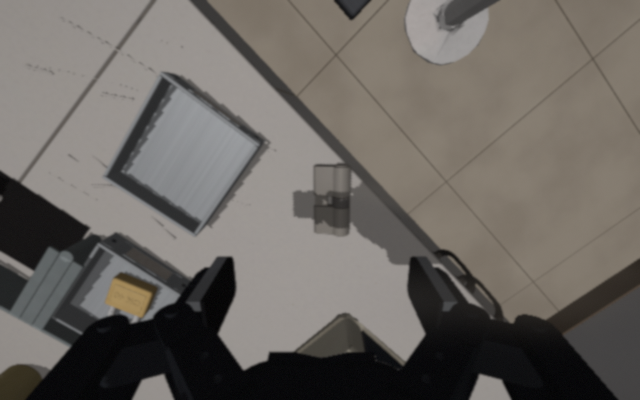

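The wrist view shows the cylinder at about (332,200), already aligned with the jaws, and the tray at (187,150).

```bash
python3 - <<'E'
from m import *
crop('w1.png','w1a.png',95,60,375,260,2.8)
E
```

```text
(no output)
```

View pics/w1a.png

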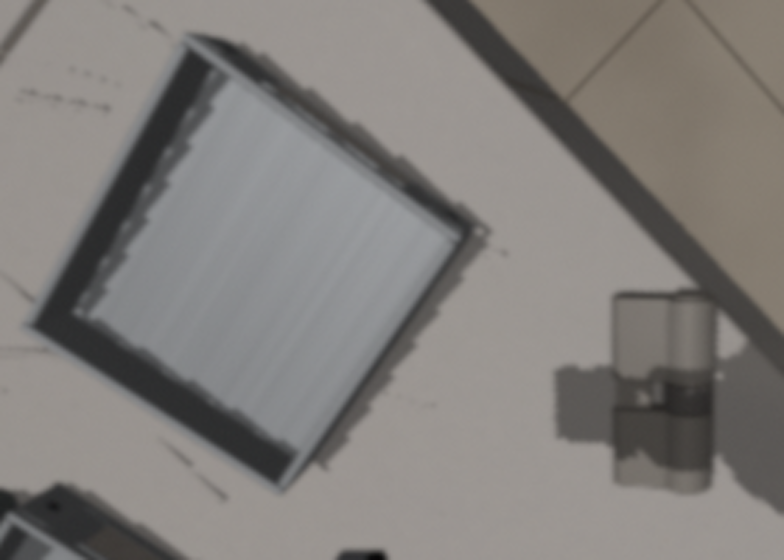

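```bash
python3 - <<'E'
from m import *
a=np.load('s1.npy');c=cam('wrist',dict(position=a[:3],orientation=a[3:]))
f=lambda L,z:[p2w(c,95+u/2.8,60+v/2.8,z) for u,v in L]
rect(f([(470,232),(187,38),(30,322),(283,488)],24),[(-52,45),(-52,-45),(52,-45),(52,45)],'tray')
# cylinder silhouette: left edge (blade) low, right edge (barrel mid)
for z in (5,8.5,12,17):
  P=f([(614,295),(614,484),(716,292),(713,490)],z);P=np.array(P)
  print(z,P.mean(0).round(1),np.degrees(np.arctan2(*(P[1]-P[0]+P[3]-P[2])[[1,0]])).round(1),np.linalg.norm(P[1]-P[0]).round(1),np.linalg.norm(P[2]-P[0]).round(1))
E
```

```text
tray o [513. 241.] ang 8.44 res [[-0.1, 0.2], [3.2, 1.2], [-2.3, 0.6], [-0.8, -2.0]]
5 [452.2 357.4   5. ] 46.1 65.3 32.4
8.5 [451.5 356.5   8.5] 46.1 64.4 31.9
12 [450.8 355.6  12. ] 46.1 63.6 31.5
17 [449.8 354.3  17. ] 46.1 62.3 30.9
```

Request:
carry_out(
  plan=[
    {"hand": -1,"travel": [2,0.4,0.2],"twist": 0},
    {"hand": -1,"travel": [4,0.8,0.4],"twist": 0},
    {"hand": -1,"travel": [6,0.8,0.4],"twist": 0},
    {"hand": -1,"travel": [8,0.8,0.4],"twist": 0},
    {"hand": -1,"travel": [10,0.8,0.4],"twist": 0},
    {"hand": -1,"travel": [11.3,0.8,0.4],"twist": 0},
    {"hand": -1,"travel": [12,0.8,0.4],"twist": 0},
    {"hand": -1,"travel": [12.2,0.8,0.4],"twist": 0},
    {"hand": -1,"travel": [12.2,0.8,0.4],"twist": 0},
  ],
)

```text
time_s: 2.3
position: [450.5, 358.1, 3.6]
orientation: [-0.627, 1.48, 0.624]
contact_force: [0.1, -0.1, 0.6]
finger_gap: 85.4
```

```bash
python3 - <<'E'
from m import *
snap('wrist','w2.png');snap('scene','s2.png');crop('s2.png','s2a.png',150,150,350,300,4)
E
```

```text
(no output)
```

View pics/w2.png

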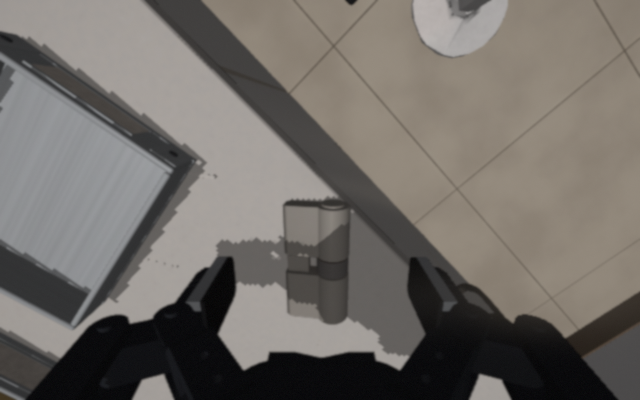

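View pics/s2a.png

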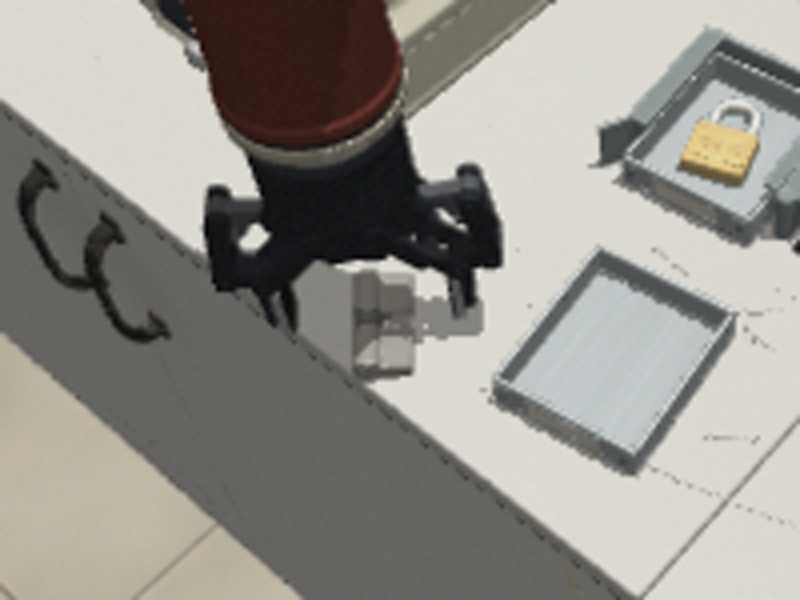

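```bash
python3 - <<'E'
from m import *
s=telemetry.sense();c=cam('wrist',s);print(s['position'],w2p(c,s['position']))
P=np.array([p2w(c,u,v,z) for u,v,z in[(284,203,10),(287,317,10),(350,205,9),(347,322,9)]]);print(P.round(1),P.mean(0)-s['position'])
E
```

```text
[450.86047935 358.23863543   4.05383348] (np.float64(322.31014581663294), np.float64(259.64552844469534))
[[440.5 321.   10. ]
 [487.2 367.8  10. ]
 [418.5 344.2   9. ]
 [466.2 393.9   9. ]] [ 2.23667047 -1.53537435  5.44616652]
```

Request:
carry_out(
  plan=[
    {"hand": -1,"travel": [0.3,-0.25,0.05],"twist": 0},
    {"hand": 0,"travel": [0.3,-0.25,0.05],"twist": 0},
    {"hand": 1,"travel": [0.3,-0.25,0.05],"twist": 0},
    {"hand": 1,"travel": [0.3,-0.25,0.05],"twist": 0},
    {"hand": 1,"travel": [0.3,-0.25,0.05],"twist": 0},
    {"hand": 1,"travel": [0.3,-0.25,0.05],"twist": 0},
    {"hand": 1,"travel": [0.3,-0.25,0.05],"twist": 0},
    {"hand": 1,"travel": [0.3,-0.25,0.05],"twist": 0},
  ],
)

```text
time_s: 3.2
position: [453.0, 357.0, 1.6]
orientation: [-0.626, 1.479, 0.624]
contact_force: [-0.7, -0.7, 4.3]
finger_gap: 30.0
```

```bash
python3 - <<'E'
from m import *
snap('wrist','w3.png')
E
```

```text
(no output)
```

View pics/w3.png

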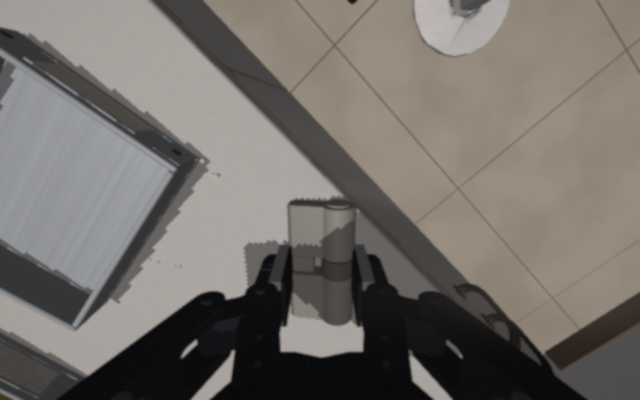

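The fingers hold the cylinder at a 30 mm gap, so I'll lift gently and check.

Request:
carry_out(
  plan=[
    {"hand": 1,"travel": [-0.5,0,0],"twist": 0},
    {"hand": 1,"travel": [-1.5,0,0],"twist": 0},
    {"hand": 1,"travel": [-3,0,0],"twist": 0},
    {"hand": 1,"travel": [-4.5,0,0],"twist": 0},
    {"hand": 1,"travel": [-6,0,0],"twist": 0},
    {"hand": 1,"travel": [-6,0,0],"twist": 0},
  ],
)

```text
time_s: 3.85
position: [454.4, 358.3, 64.8]
orientation: [-0.625, 1.475, 0.625]
contact_force: [0.5, 0.2, -2.0]
finger_gap: 29.7
```

```bash
python3 - <<'E'
from m import *
snap('wrist','w4.png');snap('scene','s4.png');crop('s4.png','s4a.png',150,110,350,260,4)
s=telemetry.sense();print(s['position'],s['finger_gap'],s['contact_force'],cv2.Rodrigues(np.array(s['orientation']))[0].round(3))
E
```

```text
[453.14203181 357.35139333  62.16162015] 29.775327204616616 [ 0.21564046  0.15717907 -2.53302004] [[ 0.001 -0.717  0.697]
 [-0.001  0.697  0.717]
 [-1.    -0.001  0.   ]]
```

View pics/w4.png

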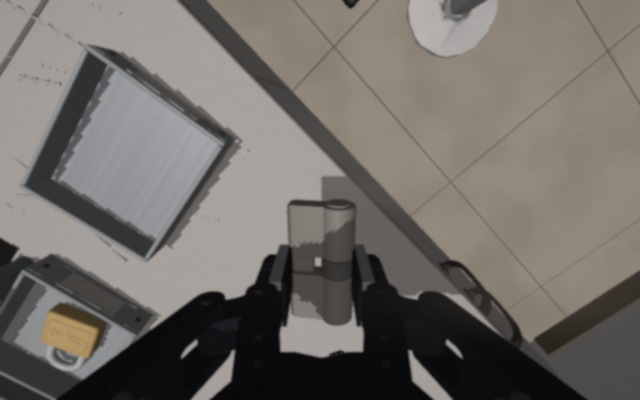

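View pics/s4a.png

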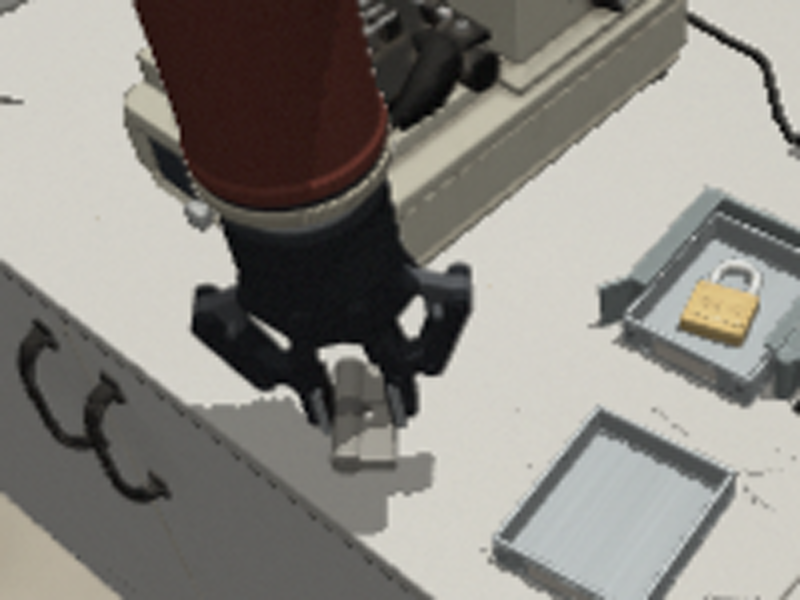

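Request:
carry_out(
  plan=[
    {"hand": 1,"travel": [0,-1.5,-0.4],"twist": 0.07},
    {"hand": 1,"travel": [0,-3,-0.8],"twist": 0.14},
    {"hand": 1,"travel": [0,-4.5,-1.2],"twist": 0.22},
    {"hand": 1,"travel": [0,-6,-1.6],"twist": 0.3},
    {"hand": 1,"travel": [0,-7.5,-2],"twist": 0.37},
    {"hand": 1,"travel": [0,-9,-2.4],"twist": 0.45},
    {"hand": 1,"travel": [0,-10.5,-2.8],"twist": 0.53},
    {"hand": 1,"travel": [0,-12,-3.1],"twist": 0.6},
    {"hand": 1,"travel": [0,-13,-3.4],"twist": 0.66},
    {"hand": 1,"travel": [0,-13.2,-3.4],"twist": 0.66},
    {"hand": 1,"travel": [0,-13.2,-3.4],"twist": 0.66},
  ],
)

```text
time_s: 5.05
position: [523.8, 240.9, 61.7]
orientation: [-0.112, 1.568, 0.11]
contact_force: [0.3, -0.3, -2.0]
finger_gap: 29.8
```

```bash
python3 - <<'E'
from m import *
s=telemetry.sense();snap('wrist','w5.png');snap('top','t5.png');crop('t5.png','t5a.png',250,90,410,290,3)
np.save('s5.npy',np.r_[s['position'],s['orientation']])
print(s['position'],s['finger_gap'],s['contact_force'],cv2.Rodrigues(np.array(s['orientation']))[0].round(3))
E
```

```text
[523.83176439 240.85849093  61.69070504] 29.804793738519415 [ 0.27325593 -0.33358943 -1.97105019] [[ 0.    -0.141  0.99 ]
 [-0.001  0.99   0.141]
 [-1.    -0.001 -0.   ]]
```

View pics/w5.png

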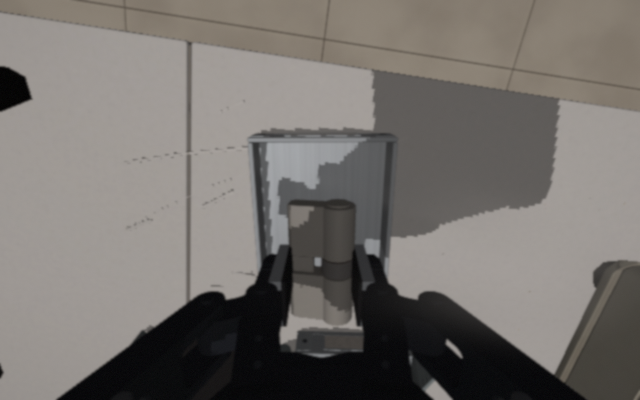

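View pics/t5a.png

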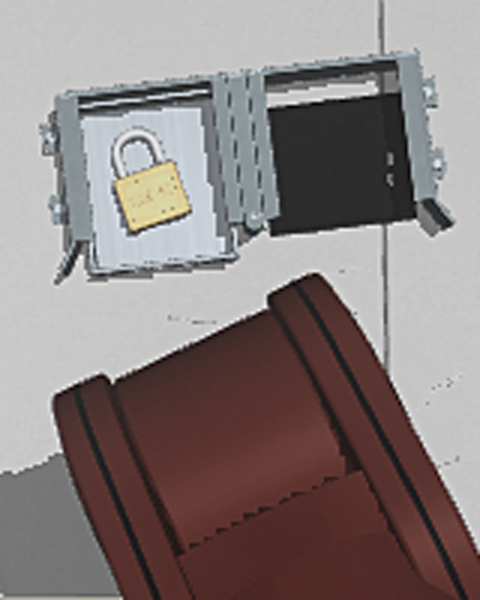

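```bash
python3 - <<'E'
from m import *
a=np.load('s5.npy');c=cam('wrist',dict(position=a[:3],orientation=a[3:]))
R=cv2.Rodrigues(a[3:])[0]
for u,v in[(249,136),(397,136),(388,270),(260,255)]:
  p=p2w(c,u,v,24);print(p.round(1),(R.T@(p-a[:3]))[1:].round(1))
E
```

```text
[469.8 189.1  24. ] [-43.6 -60.8]
[457.4 275.9  24. ] [ 44.1 -60.8]
[546.7 289.6  24. ] [45.1 29.5]
[547.7 201.8  24. ] [-42.   18.1]
```

Request:
carry_out(
  plan=[
    {"hand": 1,"travel": [1,0.1,0],"twist": 0},
    {"hand": 1,"travel": [2,0.1,0],"twist": 0},
    {"hand": 1,"travel": [3,0.1,0],"twist": 0},
    {"hand": 1,"travel": [4,0.1,0],"twist": 0},
    {"hand": 1,"travel": [4.8,0.1,0],"twist": 0},
    {"hand": 1,"travel": [5.3,0.1,0],"twist": 0},
    {"hand": 1,"travel": [5.5,0.1,0],"twist": 0},
    {"hand": 1,"travel": [5.5,0.1,0],"twist": 0},
    {"hand": 1,"travel": [5.5,0.1,0],"twist": 0},
  ],
)

```text
time_s: 6.05
position: [523.7, 242.8, 7.3]
orientation: [-0.112, 1.567, 0.111]
contact_force: [0.4, -0.6, -0.9]
finger_gap: 30.3
```

Request:
carry_out(
  plan=[
    {"hand": 1,"travel": [0.15,0,0],"twist": 0},
    {"hand": 1,"travel": [0.15,0,0],"twist": 0},
    {"hand": 0.1,"travel": [0.15,0,0],"twist": 0},
    {"hand": 0,"travel": [0.15,0,0],"twist": 0},
    {"hand": -0.1,"travel": [0.15,0,0],"twist": 0},
    {"hand": -0.1,"travel": [0.15,0,0],"twist": 0},
  ],
)

```text
time_s: 6.65
position: [523.9, 242.9, 5.9]
orientation: [-0.112, 1.567, 0.112]
contact_force: [-0.2, -0.1, 0.0]
finger_gap: 47.0
```

```bash
python3 - <<'E'
from m import *
snap('wrist','w6.png')
E
```

```text
(no output)
```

View pics/w6.png

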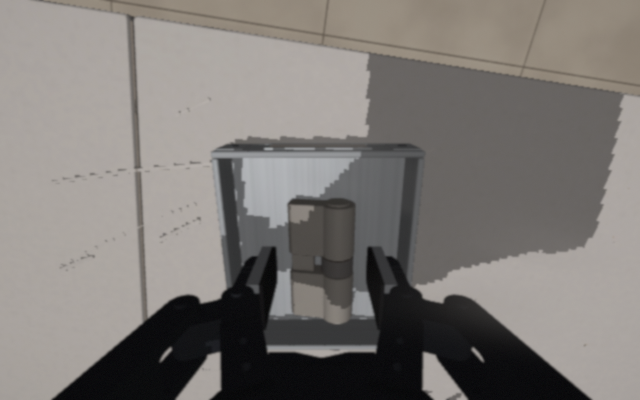

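The cylinder lies flat in the tray, clear of the fingers. Retreating upward.

Request:
carry_out(
  plan=[
    {"hand": -0.1,"travel": [-0.8,0,0],"twist": 0},
    {"hand": -0.1,"travel": [-2,0,0],"twist": 0},
    {"hand": -0.1,"travel": [-4,0,0],"twist": 0},
    {"hand": -0.1,"travel": [-6.5,0,0],"twist": 0},
    {"hand": -0.1,"travel": [-9,0,-2],"twist": 0},
    {"hand": -0.1,"travel": [-11,0,-4],"twist": 0},
    {"hand": -0.1,"travel": [-11,0,-4],"twist": 0},
  ],
)

```text
time_s: 7.4
position: [484.0, 238.1, 119.8]
orientation: [-0.11, 1.563, 0.115]
contact_force: [-0.4, -0.6, -0.3]
finger_gap: 47.2
```

```bash
python3 - <<'E'
from m import *
s=telemetry.sense();snap('wrist','w7.png')
np.save('s7.npy',np.r_[s['position'],s['orientation']])
print(s['position'],s['finger_gap'],s['joint_positions'],cv2.Rodrigues(np.array(s['orientation']))[0].round(3))
E
```

```text
[484.02821351 238.0930225  119.80480681] 47.230408464135444 [-0.75202034  0.1949312   0.23782395  1.88620953 -0.05293601  1.06074423
  1.22088787] [[ 0.005 -0.143  0.99 ]
 [ 0.003  0.99   0.143]
 [-1.     0.003  0.005]]
```

View pics/w7.png

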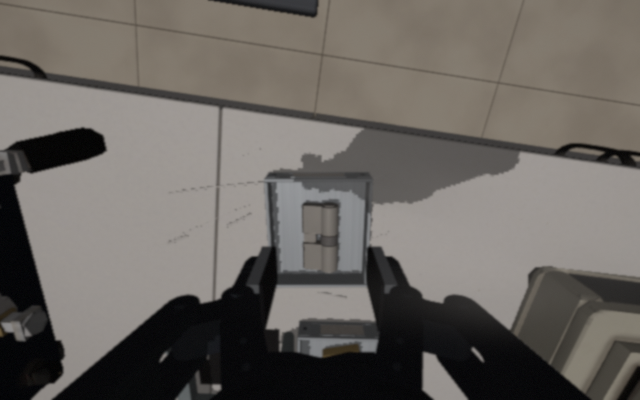

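```bash
python3 - <<'E'
from m import *
crop('w7.png','w7a.png',250,160,390,300,5)
E
```

```text
(no output)
```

View pics/w7a.png

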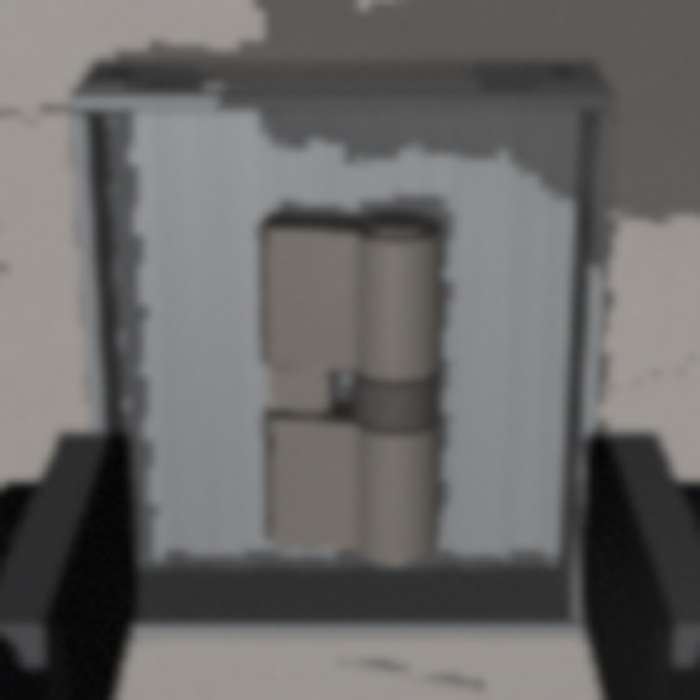

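```bash
python3 - <<'E'
from m import *
a=np.load('s7.npy');c=cam('wrist',dict(position=a[:3],orientation=a[3:]))
f=lambda L,z:[p2w(c,250+u/5,160+v/5,z) for u,v in L]
P=f([(74,94),(610,94),(586,630)],24)
rect(P,[(-52,-45),(-52,45),(52,45)],'tray')
C=f([(262,232),(440,232),(436,562),(268,548)],10);print(np.mean(C,0))
R=cv2.Rodrigues(a[3:])[0]
for p in P: print((R.T@(p-a[:3])).round(1))
E
```

```text
tray o [515.7 239.8] ang 8.41 res [[0.2, 1.3], [0.9, -0.8], [-1.0, -0.5]]
[525.8156738  242.76465813  10.        ]
[ 95.6 -47.  -20.4]
[ 95.8  40.8 -20.3]
[96.3 41.8 81.8]
```

Request:
carry_out(
  plan=[
    {"hand": 0.2,"travel": [0,0,-0.5],"twist": 0.14},
    {"hand": 0.6,"travel": [0,0,-1],"twist": 0.28},
    {"hand": 0.6,"travel": [0,-0.3,-1.5],"twist": 0.42},
    {"hand": 0.6,"travel": [1,-0.3,-1.9],"twist": 0.56},
    {"hand": 0.6,"travel": [2,-0.3,-1.9],"twist": 0.7},
    {"hand": 0.6,"travel": [3,-0.3,-1.9],"twist": 0.84},
    {"hand": 0.6,"travel": [4,-0.3,-1.9],"twist": 0.98},
    {"hand": 0.6,"travel": [5,-0.3,-1.9],"twist": 1.12},
    {"hand": 0.6,"travel": [6,-0.3,-1.9],"twist": 1.26},
    {"hand": 0.6,"travel": [7,-0.3,-1.9],"twist": 1.4},
    {"hand": 0.6,"travel": [7.2,-0.3,-1.9],"twist": 1.54},
    {"hand": 0.6,"travel": [7.2,-0.3,-1.9],"twist": 1.57},
  ],
)

```text
time_s: 8.65
position: [466.5, 232.0, 45.5]
orientation: [1.108, 1.271, -1.102]
contact_force: [-0.3, 0.4, -0.3]
finger_gap: 17.1
```

Request:
carry_out(
  plan=[
    {"hand": 0.6,"travel": [0,0,0],"twist": 0},
    {"hand": 0.6,"travel": [0,0,0],"twist": 0},
  ],
)

```text
time_s: 8.85
position: [466.7, 232.0, 45.5]
orientation: [1.105, 1.271, -1.1]
contact_force: [-0.0, 0.1, 0.0]
finger_gap: 17.0
```

```bash
python3 - <<'E'
from m import *
s=telemetry.sense();snap('wrist','w8.png');snap('scene','s8.png');crop('s8.png','s8a.png',200,110,400,260,4)
np.save('s8.npy',np.r_[s['position'],s['orientation']])
print(s['position'],s['finger_gap'],s['joint_positions'],cv2.Rodrigues(np.array(s['orientation']))[0].round(3))
c=cam('wrist',s);print(w2p(c,s['position']))
E
```

```text
[466.73650098 231.95638438  45.51061032] 16.95857898013529 [-0.90673059  0.2648737   0.40683541  1.99739952 -0.13151087  0.90073488
 -0.28783577] [[ 0.003  0.99   0.143]
 [ 0.001  0.143 -0.99 ]
 [-1.     0.004 -0.001]]
(np.float64(321.1632654669611), np.float64(257.6744129995392))
```

View pics/w8.png

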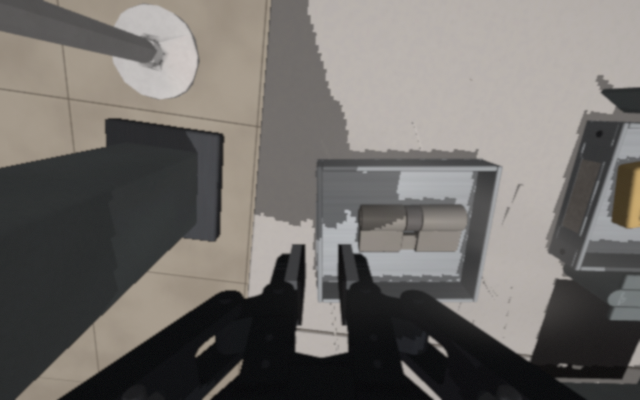

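View pics/s8a.png

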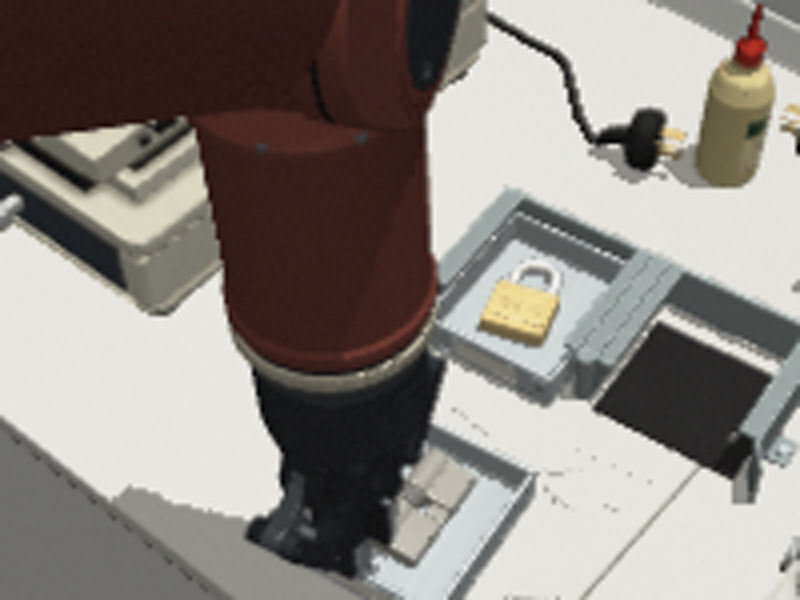

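Request:
carry_out(
  plan=[
    {"hand": 0.6,"travel": [1,0,0],"twist": 0},
    {"hand": 0.6,"travel": [2,0,0],"twist": 0},
    {"hand": 0.6,"travel": [2.8,0,0],"twist": 0},
    {"hand": 0.6,"travel": [3.3,0,0],"twist": 0},
    {"hand": 0.6,"travel": [3.6,0,0],"twist": 0},
    {"hand": 0.6,"travel": [3.6,0,0],"twist": 0},
  ],
)

```text
time_s: 9.55
position: [466.6, 231.9, 9.2]
orientation: [1.106, 1.271, -1.101]
contact_force: [0.4, -0.7, 1.1]
finger_gap: 17.1
```

```bash
python3 - <<'E'
from m import *
snap('wrist','w9.png')
E
```

```text
(no output)
```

View pics/w9.png

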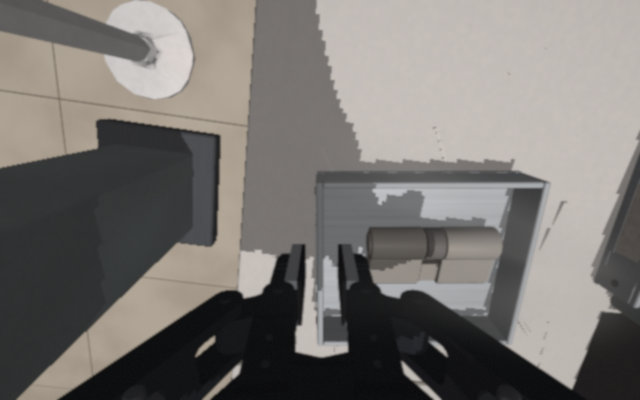

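The fingers straddle the front wall, so close on it.

Request:
carry_out(
  plan=[
    {"hand": 0.8,"travel": [0,0,0],"twist": 0},
    {"hand": 1,"travel": [0,0,0],"twist": 0},
    {"hand": 1,"travel": [0,0,0],"twist": 0},
    {"hand": 1,"travel": [0,0,0],"twist": 0},
    {"hand": 1,"travel": [0,0,0],"twist": 0},
  ],
)

```text
time_s: 10.1
position: [466.9, 232.1, 9.9]
orientation: [1.106, 1.271, -1.101]
contact_force: [-2.5, -1.5, 5.6]
finger_gap: 0.9
```

```bash
python3 - <<'E'
from m import *
s=telemetry.sense();snap('wrist','w10.png');snap('top','t10.png');crop('t10.png','t10a.png',250,90,410,290,3)
np.save('s10.npy',np.r_[s['position'],s['orientation']])
print(s['position'],s['finger_gap'],s['contact_force'],cv2.Rodrigues(np.array(s['orientation']))[0].round(3))
E
```

```text
[466.90065821 232.08092865   9.90393954] 0.8824742653183321 [-2.50113194 -1.51568958  5.57718781] [[ 0.004  0.99   0.142]
 [ 0.001  0.142 -0.99 ]
 [-1.     0.004 -0.001]]
```

View pics/w10.png

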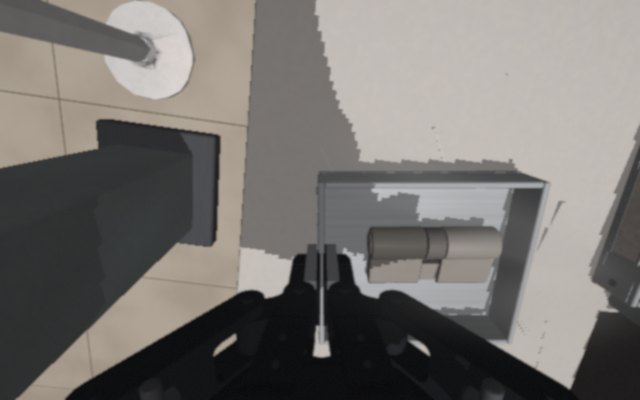

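View pics/t10a.png

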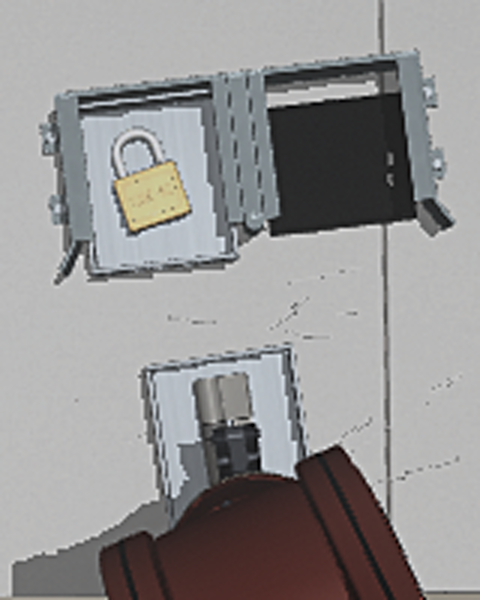

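```bash
python3 - <<'E'
from m import *
crop('t10.png','t10b.png',258,98,338,178,7.5)
crop('t10.png','t10c.png',328,98,408,178,7.5)
crop('t10.png','t10d.png',290,195,360,265,8)
E
```

```text
(no output)
```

View pics/t10b.png

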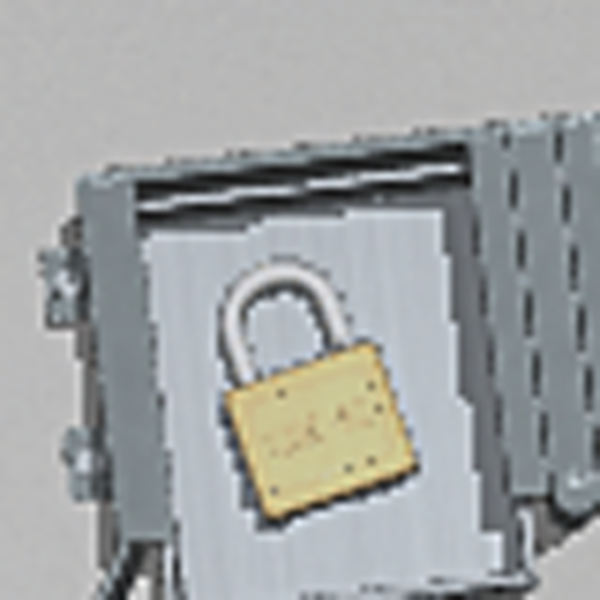

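View pics/t10c.png

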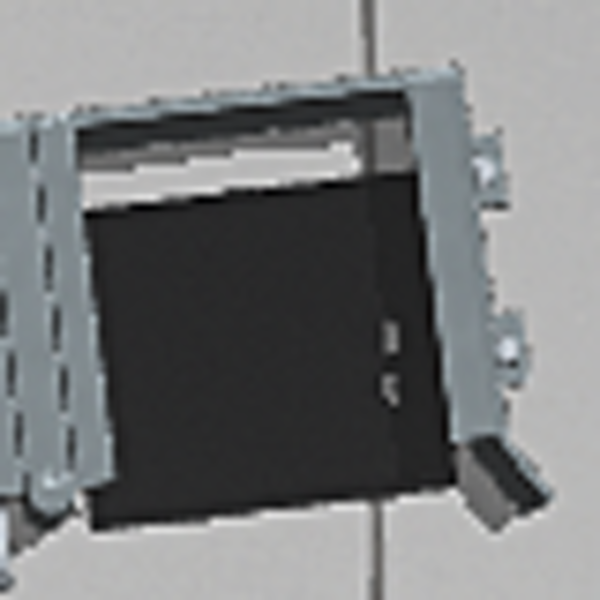

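View pics/t10d.png

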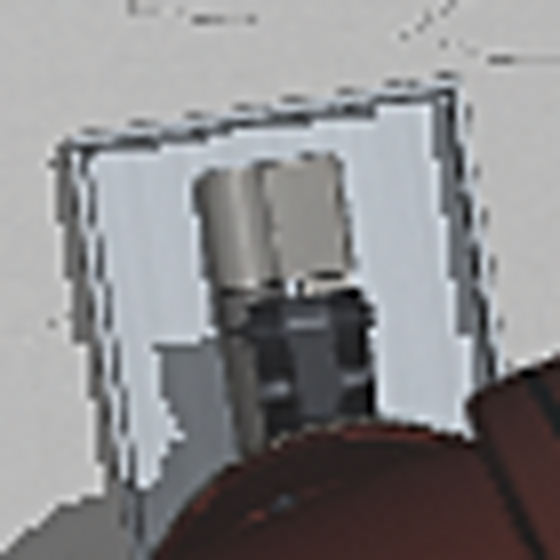

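```bash
python3 - <<'E'
from m import *
c=cam('top')
g=lambda u,v,k,x,y,z:p2w(c,x+u/k,y+v/k,z)
P=[g(80,178,7.5,258,98,36),g(463,68,7.5,328,98,36),g(503,432,7.5,328,98,36),g(122,540,7.5,258,98,36)]
o,a=rect(P,[(45,110),(45,-110),(-45,-110),(-45,110)],'rack')
R=np.array([[np.cos(a),-np.sin(a)],[np.sin(a),np.cos(a)]])
for q in[g(410,95,7.5,328,98,36),g(457,445,7.5,328,98,36),g(78,115,7.5,328,98,36),g(113,483,7.5,328,98,36)]: print('rail',(R.T@(q[:2]-o)).round(1))
T=[g(65,143,8,290,195,24),g(457,83,8,290,195,24)]
to,ta=rect(T,[(52,45),(52,-45)],'tray')
print('tray in rack',R.T@(to-o))
h=o+R@np.array([-11,-56]);print('home',h,'delta',h-to)
# pre-entry: tray origin so its back edge is 20 mm before flare tips (x=-62): x=-62-20-52
for x in(-134,-110):print(x,o+R@np.array([x,-56])-to)
for n,q in(('back L',T[0]),('back R',T[1])):print(n,q)
print(np.degrees([np.arctan2(*-(P[1]-P[0])[[0,1]][::1]),]), [np.degrees(np.arctan2(d[0],-d[1])) for d in(P[1]-P[0],P[2]-P[3])],[np.degrees(np.arctan2(d[1],d[0])) for d in(P[0]-P[3],P[1]-P[2])])
E
```

```text
rack o [692.1 229.8] ang 6.26 res [[-1.3, -1.1], [-0.9, 0.1], [1.0, 1.8], [1.2, -0.8]]
rail [ 39.2 -96.4]
rail [-45.6 -97. ]
rail [ 43.8 -16.9]
rail [-44.9 -14.5]
tray o [514.7 240.3] ang 8.13 res [[0.0, -0.3], [-0.0, 0.3]]
tray in rack [-175.24350709   29.85445016]
home [687.31045845 172.91293327] delta [172.6312131  -67.41943709]
-134 [ 50.36570419 -80.84126007]
-110 [ 74.22238886 -78.22236778]
back L [559.83448676 291.94149325  24.        ]
back R [572.47876462 203.43097521  24.        ]
[-6.42421005] [np.float64(6.424210050798349), np.float64(6.268120678810677)] [np.float64(6.25054177460625), np.float64(5.287185127356102)]
```

Request:
carry_out(
  plan=[
    {"hand": 1,"travel": [0,0.2,0.4],"twist": 0},
    {"hand": 1,"travel": [0,0.5,1.1],"twist": 0},
    {"hand": 1,"travel": [0,0.85,1.9],"twist": 0},
    {"hand": 1,"travel": [0,1.25,2.8],"twist": 0},
    {"hand": 1,"travel": [0,1.65,3.7],"twist": 0.01},
    {"hand": 1,"travel": [0,2.05,4.6],"twist": 0.01},
    {"hand": 1,"travel": [0,2.45,5.5],"twist": 0.02},
    {"hand": 1,"travel": [0,2.85,6.4],"twist": 0.02},
    {"hand": 1,"travel": [0,3.25,7.3],"twist": 0.03},
    {"hand": 1,"travel": [0,3.6,8],"twist": 0.03},
    {"hand": 1,"travel": [0,3.85,8.5],"twist": 0.03},
    {"hand": 1,"travel": [0,3.85,8.5],"twist": 0.03},
  ],
)

```text
time_s: 11.4
position: [517.9, 152.0, 10.0]
orientation: [1.129, 1.257, -1.124]
contact_force: [1.4, -1.3, -0.0]
finger_gap: 1.1
```

```bash
python3 - <<'E'
from m import *
s=telemetry.sense();snap('wrist','w11.png');snap('top','t11.png');snap('scene','s11.png');crop('t11.png','t11a.png',250,90,410,290,3)
crop('s11.png','s11a.png',220,130,420,280,4)
np.save('s11.npy',np.r_[s['position'],s['orientation']])
print(s['position'],s['finger_gap'],s['contact_force'],cv2.Rodrigues(np.array(s['orientation']))[0].round(3))
E
```

```text
[517.87719304 152.00755973   9.95670029] 1.0829817935622605 [ 1.40868206 -1.31274154 -0.02230479] [[ 0.004  0.994  0.111]
 [ 0.001  0.111 -0.994]
 [-1.     0.004 -0.   ]]
```

View pics/w11.png

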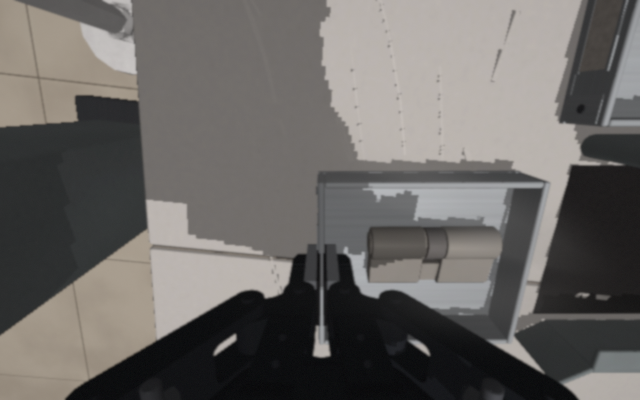

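View pics/t11a.png

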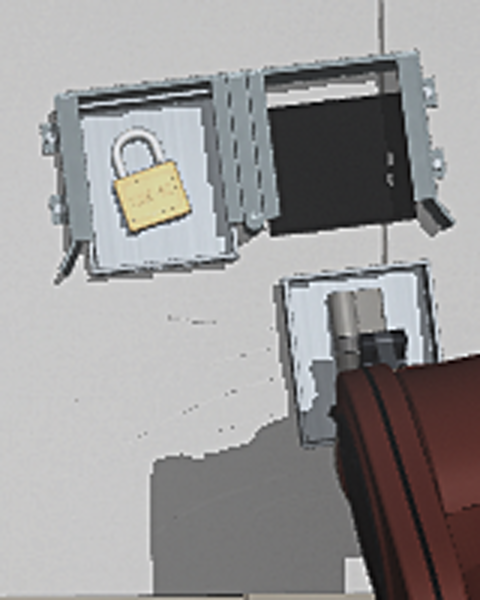

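View pics/s11a.png

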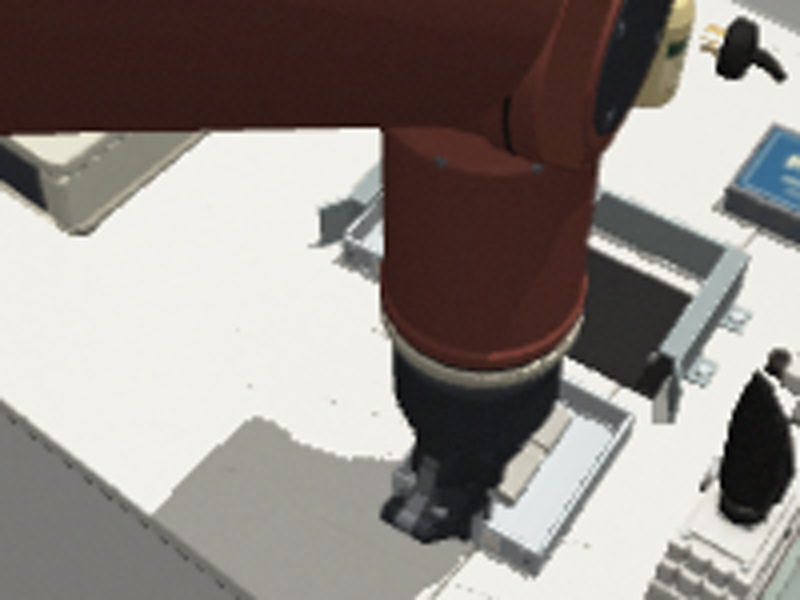

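```bash
python3 - <<'E'
from m import *
crop('t11.png','t11b.png',335,165,405,245,7.5)
E
```

```text
(no output)
```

View pics/t11b.png

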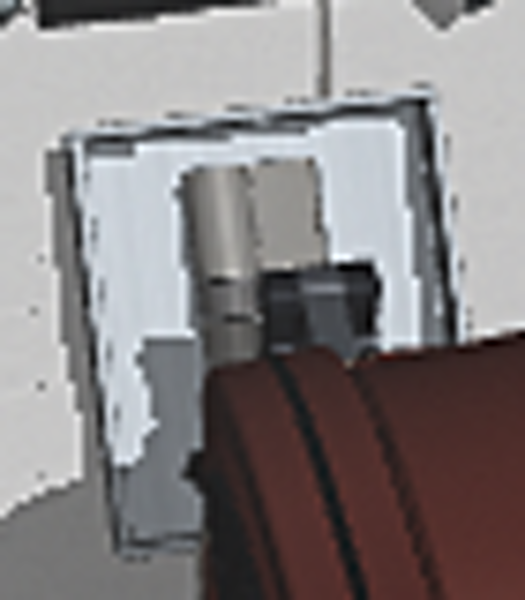

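```bash
python3 - <<'E'
from m import *
c=cam('top')
T=[p2w(c,335+u/7.5,165+v/7.5,24) for u,v in[(68,133),(435,90),(118,553)]]
to,ta=rect(T,[(52,45),(52,-45),(-52,45)],'tray')
o=np.array([692.1,229.8]);a=np.radians(6.3);R=np.array([[np.cos(a),-np.sin(a)],[np.sin(a),np.cos(a)]])
print('tray in rack',R.T@(to-o))
h=o+R@np.array([-11,-56]);print('delta home',h-to)
d=T[0]-T[1];print(np.degrees(np.arctan2(-d[0],d[1])))
E
```

```text
tray o [567.3 158.6] ang 5.9 res [[-0.9, -0.3], [-0.6, 0.6], [1.5, -0.3]]
tray in rack [-131.9017905   -57.07059069]
delta home [120.05417867  14.33120004]
6.133268994280019
```

Request:
carry_out(
  plan=[
    {"hand": 1,"travel": [0.02,0.3,0],"twist": 0},
    {"hand": 1,"travel": [0.02,0.9,-0.05],"twist": 0},
    {"hand": 1,"travel": [0.02,1.6,-0.1],"twist": 0},
    {"hand": 1,"travel": [0.02,2.3,-0.1],"twist": 0},
    {"hand": 1,"travel": [0.02,3,-0.1],"twist": 0},
    {"hand": 1,"travel": [0.02,3.7,-0.1],"twist": 0},
    {"hand": 1,"travel": [0.02,4.4,-0.1],"twist": 0},
    {"hand": 1,"travel": [0.02,5,-0.1],"twist": 0},
    {"hand": 1,"travel": [0.02,5.6,-0.1],"twist": 0},
    {"hand": 1,"travel": [0.02,5.9,-0.1],"twist": 0},
    {"hand": 1,"travel": [0.02,6,-0.1],"twist": 0},
  ],
)

```text
time_s: 12.65
position: [575.4, 160.6, 9.9]
orientation: [1.127, 1.26, -1.126]
contact_force: [-9.8, -0.8, 10.7]
finger_gap: 1.5
```

```bash
python3 - <<'E'
from m import *
s=telemetry.sense();snap('wrist','w12.png');snap('top','t12.png');crop('t12.png','t12a.png',250,90,410,240,5)
print(s['position'],s['finger_gap'],s['contact_force'],cv2.Rodrigues(np.array(s['orientation']))[0].round(3))
E
```

```text
[575.41058457 160.61284714   9.92884862] 1.468671953848946 [-9.7616752  -0.79877736 10.72145746] [[ 0.001  0.994  0.112]
 [ 0.     0.112 -0.994]
 [-1.     0.001 -0.   ]]
```

View pics/w12.png

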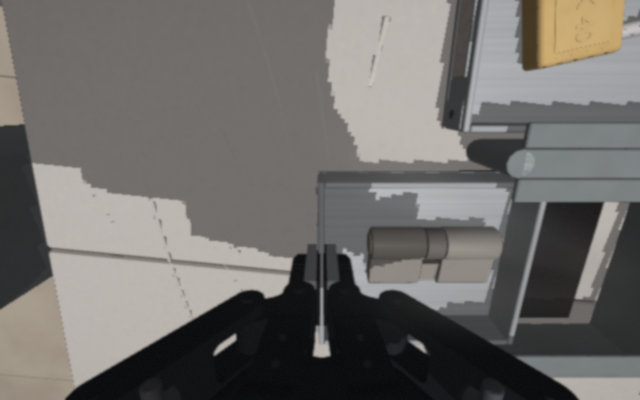

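View pics/t12a.png

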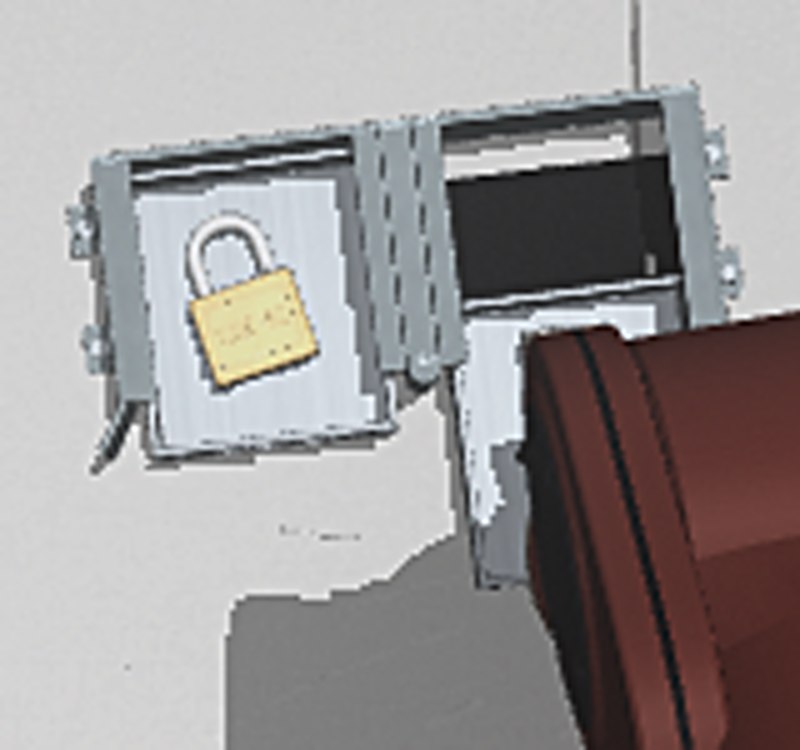

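Request:
carry_out(
  plan=[
    {"hand": 1,"travel": [0,0.4,0],"twist": 0},
    {"hand": 1,"travel": [0,0.9,0],"twist": 0},
    {"hand": 1,"travel": [0,1.4,0],"twist": 0},
    {"hand": 1,"travel": [0,1.9,0],"twist": 0},
    {"hand": 1,"travel": [0,2.4,0],"twist": 0},
    {"hand": 1,"travel": [0,2.9,0],"twist": 0},
    {"hand": 1,"travel": [0,3.4,0],"twist": 0},
    {"hand": 1,"travel": [0,3.9,0],"twist": 0},
    {"hand": 1,"travel": [0,4.3,0],"twist": 0},
    {"hand": 1,"travel": [0,4.5,0],"twist": 0},
  ],
)

```text
time_s: 13.75
position: [618.7, 166.1, 10.0]
orientation: [1.125, 1.263, -1.127]
contact_force: [-9.4, -1.5, 9.0]
finger_gap: 1.7
```

```bash
python3 - <<'E'
from m import *
s=telemetry.sense();snap('wrist','w13.png');snap('top','t13.png');crop('t13.png','t13a.png',250,90,410,240,5)
print(s['position'],s['finger_gap'],s['contact_force'],s['moment'],cv2.Rodrigues(np.array(s['orientation']))[0].round(3))
E
```

```text
[618.71716039 166.13207545   9.97995943] 1.6562542932142246 [-9.41321385 -1.5137017   8.9903638 ] [-0.18436327  1.91311841  0.00257916] [[-0.002  0.994  0.113]
 [ 0.001  0.113 -0.994]
 [-1.    -0.002 -0.001]]
```

View pics/w13.png

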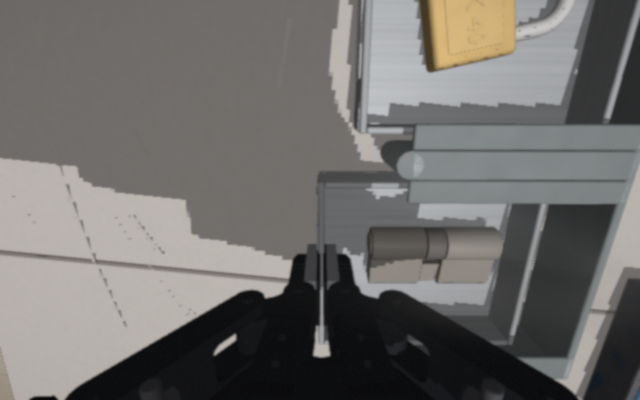

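View pics/t13a.png

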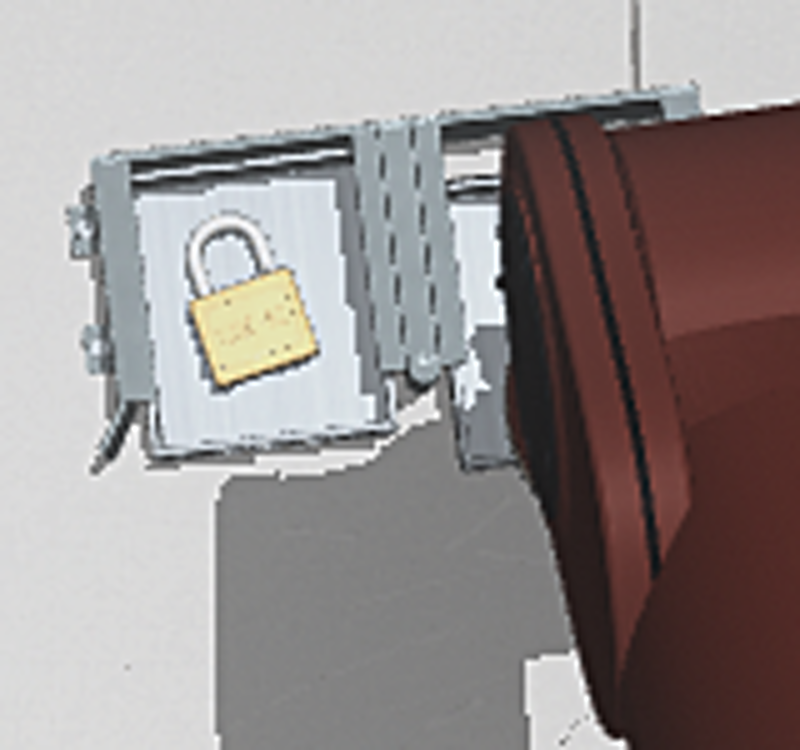

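Request:
carry_out(
  plan=[
    {"hand": 1,"travel": [0,0.4,0],"twist": 0},
    {"hand": 1,"travel": [0,0.8,0],"twist": 0},
    {"hand": 1,"travel": [0,1.1,0],"twist": 0},
    {"hand": 1,"travel": [0,1.35,0],"twist": 0},
    {"hand": 1,"travel": [0,1.5,0],"twist": 0},
  ],
)

```text
time_s: 14.35
position: [632.3, 168.2, 10.0]
orientation: [1.123, 1.265, -1.129]
contact_force: [-8.8, -1.4, 8.8]
finger_gap: 1.4
```

Request:
carry_out(
  plan=[
    {"hand": 1,"travel": [0,0.15,0],"twist": 0},
    {"hand": 1,"travel": [0,0.3,0],"twist": 0},
    {"hand": 1,"travel": [0,0.3,0],"twist": 0},
  ],
)

```text
time_s: 14.65
position: [633.9, 168.6, 10.0]
orientation: [1.122, 1.267, -1.131]
contact_force: [-7.2, -2.0, 6.6]
finger_gap: 1.2
```

Request:
carry_out(
  plan=[
    {"hand": 1,"travel": [0,0.2,0],"twist": 0},
    {"hand": 1,"travel": [0,0.4,0],"twist": 0},
    {"hand": 1,"travel": [0,0.4,0],"twist": 0},
  ],
)

```text
time_s: 14.95
position: [636.6, 169.2, 10.0]
orientation: [1.12, 1.269, -1.132]
contact_force: [-5.5, -1.3, 6.7]
finger_gap: 1.2
```

```bash
python3 - <<'E'
from m import *
s=telemetry.sense();snap('wrist','w14.png');crop('w14.png','w14a.png',300,100,640,380,2.2)
print(s['position'],s['finger_gap'],s['contact_force'],s['moment'],cv2.Rodrigues(np.array(s['orientation']))[0].round(3))
E
```

```text
[636.56913108 169.20884862   9.99899872] 1.2218951784737848 [-5.51544089 -1.33691482  6.65950055] [-0.29048999  1.27399843 -0.06565843] [[-0.011  0.993  0.114]
 [-0.     0.114 -0.993]
 [-1.    -0.011 -0.001]]
```

View pics/w14a.png

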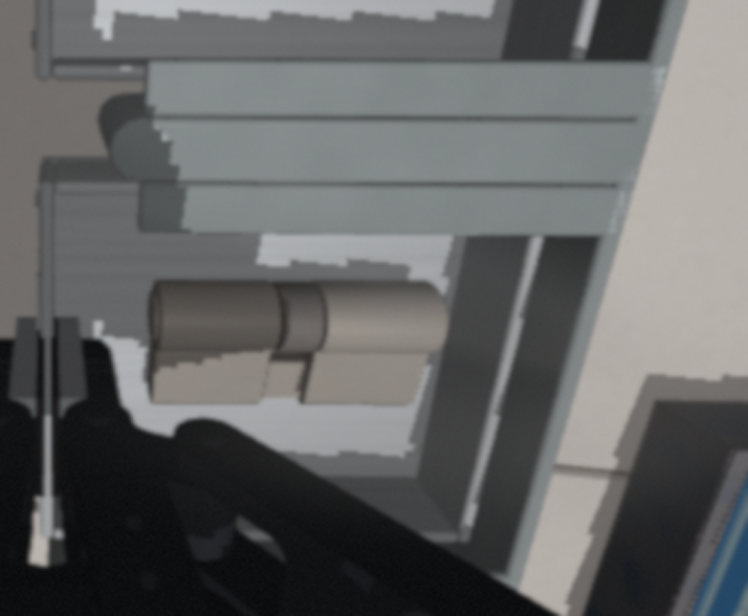

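Request:
carry_out(
  plan=[
    {"hand": 1,"travel": [0,0.2,0],"twist": 0},
    {"hand": 1,"travel": [0,0.4,0],"twist": 0},
    {"hand": 1,"travel": [0,0.4,0],"twist": 0},
  ],
)

```text
time_s: 15.3
position: [637.2, 169.4, 10.0]
orientation: [1.116, 1.275, -1.137]
contact_force: [-16.8, -3.2, 16.0]
finger_gap: 1.0
```

Request:
carry_out(
  plan=[
    {"hand": 1,"travel": [0,0.4,0],"twist": 0},
    {"hand": 1,"travel": [0,0.5,0],"twist": 0},
    {"hand": 1,"travel": [0,0.5,0],"twist": 0},
  ],
)

```text
time_s: 15.6
position: [637.1, 169.4, 9.9]
orientation: [1.11, 1.282, -1.145]
contact_force: [-25.3, -4.3, 23.4]
finger_gap: 1.4
```

```bash
python3 - <<'E'
from m import *
s=telemetry.sense();snap('wrist','w15.png');crop('w15.png','w15a.png',300,100,640,380,2.2)
print(s['position'],s['finger_gap'],s['contact_force'],s['moment'],cv2.Rodrigues(np.array(s['orientation']))[0].round(3))
E
```

```text
[637.09175792 169.40670969   9.91380297] 1.4280809421956242 [-25.34332142  -4.29875638  23.40548328] [-1.00561833  5.18487195 -0.01290103] [[-0.029  0.993  0.114]
 [-0.002  0.114 -0.993]
 [-1.    -0.029 -0.001]]
```

View pics/w15a.png

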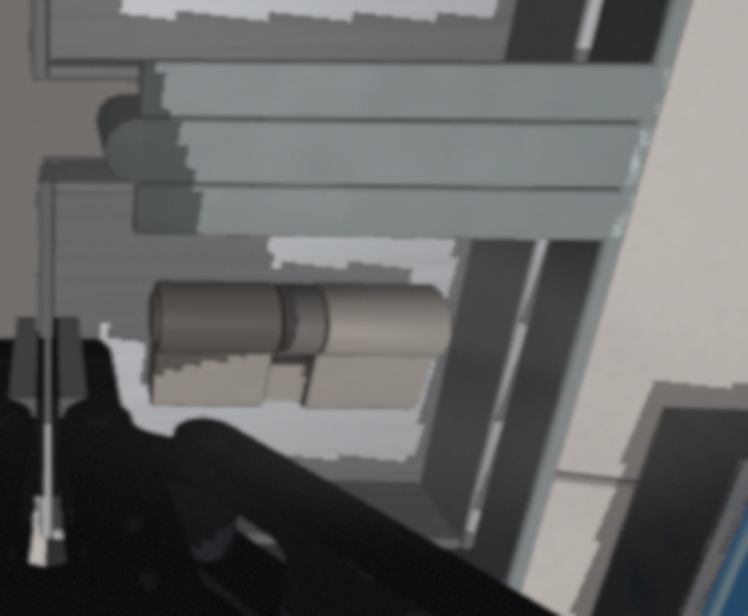

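Blocked firmly at x≈637 with 25 N of back-stop reaction, matching the predicted home. Unload and release.

Request:
carry_out(
  plan=[
    {"hand": 1,"travel": [0,0.1,0],"twist": 0},
    {"hand": 0.8,"travel": [0,0.1,0],"twist": 0},
    {"hand": 0.6,"travel": [0,0,0],"twist": 0},
    {"hand": 0.6,"travel": [0,0,0],"twist": 0},
    {"hand": 0.6,"travel": [0,0,0],"twist": 0},
  ],
)

```text
time_s: 16.15
position: [637.2, 169.5, 9.8]
orientation: [1.11, 1.282, -1.145]
contact_force: [0.0, 0.2, 0.3]
finger_gap: 17.0
```

```bash
python3 - <<'E'
from m import *
s=telemetry.sense();snap('wrist','w16.png')
print(s['position'],s['finger_gap'],s['contact_force'],s['moment'],cv2.Rodrigues(np.array(s['orientation']))[0].round(3))
E
```

```text
[637.17822681 169.54706269   9.79408636] 16.99679596976274 [0.03514058 0.237686   0.26559659] [-0.01688616 -0.05022311  0.01834418] [[-0.029  0.993  0.115]
 [-0.002  0.115 -0.993]
 [-1.    -0.029 -0.001]]
```

View pics/w16.png

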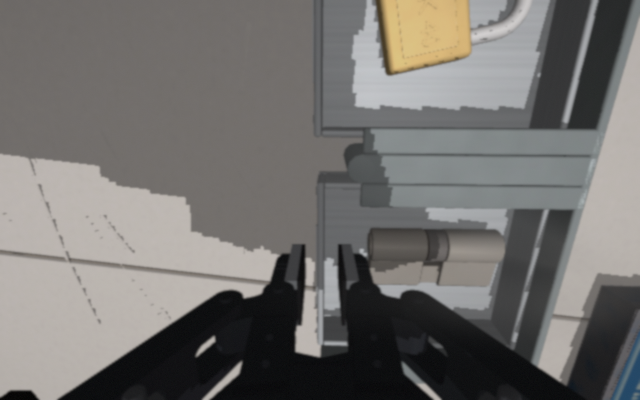

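Request:
carry_out(
  plan=[
    {"hand": 0.6,"travel": [-0.8,0,0],"twist": 0},
    {"hand": 0.6,"travel": [-2,0,0],"twist": 0},
    {"hand": 0.6,"travel": [-4,-0.1,0],"twist": 0},
    {"hand": 0.6,"travel": [-7,-0.2,0],"twist": 0},
    {"hand": 0.6,"travel": [-10,-2,0],"twist": 0},
    {"hand": 0.6,"travel": [-13,-5,0],"twist": 0},
    {"hand": 0.6,"travel": [-15,-9,0],"twist": 0},
    {"hand": 0.6,"travel": [-15,-13,0],"twist": 0},
    {"hand": 0.6,"travel": [-15,-16,0],"twist": 0},
    {"hand": 0.6,"travel": [-15,-16,0],"twist": 0},
  ],
)

```text
time_s: 17.2
position: [479.9, 151.3, 165.8]
orientation: [1.111, 1.284, -1.143]
contact_force: [0.2, -0.1, 0.1]
finger_gap: 17.3
```

```bash
python3 - <<'E'
from m import *
s=telemetry.sense();snap('top','t17.png');snap('scene','s17.png');crop('t17.png','t17a.png',250,90,410,210,5);crop('s17.png','s17a.png',270,130,430,250,5)
print(s['position'],s['contact_force'],s['time_s'])
E
```

```text
[479.88230911 151.31863785 165.77975586] [ 0.22465992 -0.13608291  0.06890713] 17.2
```

View pics/t17a.png

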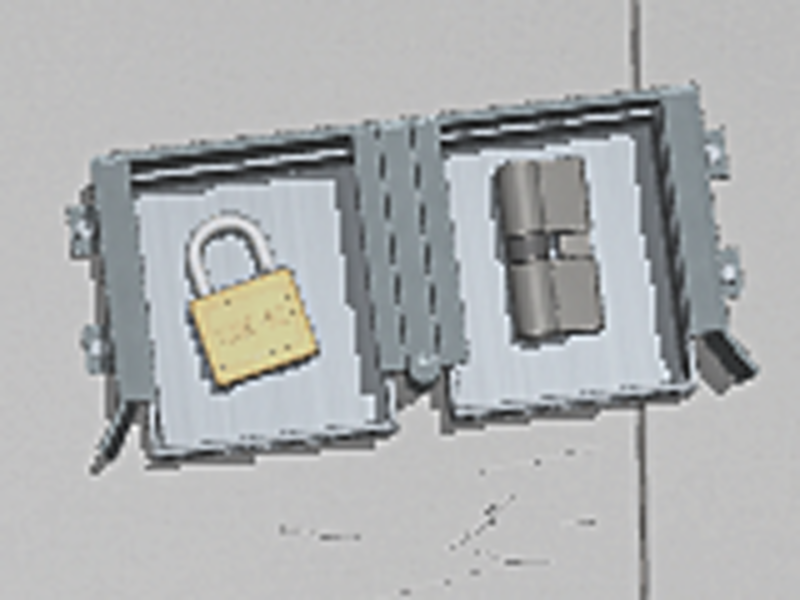

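View pics/s17a.png

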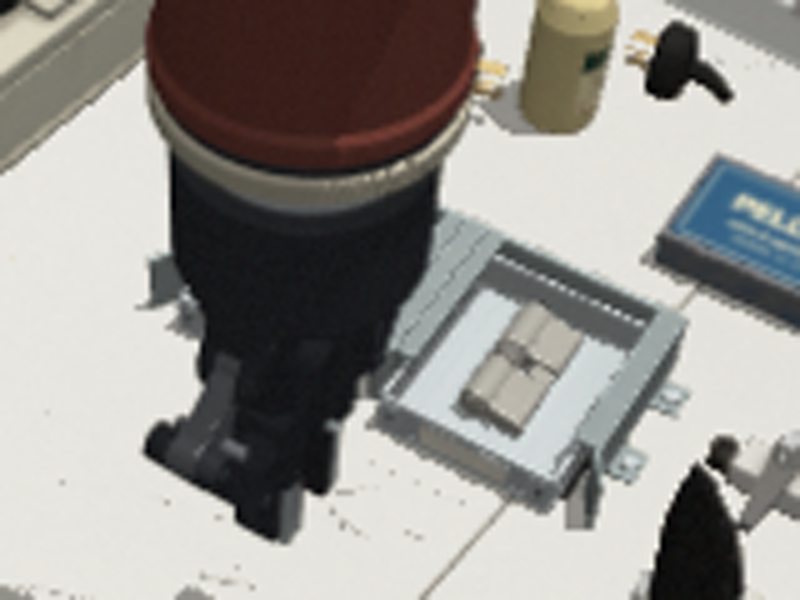

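```bash
python3 - <<'E'
from m import *
c=cam('top');o=np.array([692.1,229.8]);a=np.radians(6.3);R=np.array([[np.cos(a),-np.sin(a)],[np.sin(a),np.cos(a)]])
for n,L in(('stored',[(150,457),(394,430)]),('job',[(450,415),(694,388)])):
  P=[p2w(c,250+u/5,90+v/5,24) for u,v in L];to,ta=rect(P,[(-52,45),(-52,-45)],n);print(R.T@(to-o))
E
```

```text
stored o [673.2 285.3] ang 5.77 res [[0.1, -0.6], [-0.1, 0.6]]
[-12.68300838  57.24548656]
job o [687.4 176.6] ang 5.77 res [[0.1, -0.5], [-0.1, 0.5]]
[-10.51754022 -52.38736328]
```

```bash
python3 -c "
from station import workorder
print(workorder.finish_job())"
```

```text
the job is handed in; nothing more can be done
None
```

The job is handed in: the lock cylinder is in the job tray, and the tray is fully home in the right bay, which was the free one. It took about 17 s of the 72 s. `finish_job` reports no verdict, so these results are from my own checks.

- **What I did:** I set the cylinder down at floor level in the tray. Then I gripped the tray's front wall and slid the tray along the bench into the right bay, at a steady height, until it stopped dead. The reaction at the stop was about 25 N. I then unloaded, let go and backed off, and the force on the tool read about zero.
- **Tray position:** The last top view puts the job tray at x ≈ -10.5 mm in the rack's frame, against -11 mm for home. It sits about 3.6 mm off the bay's centre line, inside the 5 mm of side play.
- **Cylinder and stored tray:** The cylinder is still lying flat in the job tray. The stored tray and its padlock look unmoved in the left bay.
- **Disagreements:**
  - The same view reads the stored tray as about 2 mm less far in than the job tray, which is within measuring error.
  - The finger gap reads about 2–3 mm less than the known thickness of the parts, both on the cylinder and on the tray wall.

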